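# Seat the grounds bin and hold the grinder's sprung dial at full speed

## Task

Get the coffee grinder ready and run it: push the loose grounds bin fully home under the spout, square and flush against both the grinder's upright body behind it and the low fence on its left. Only then press the paddle of the spring-return dial on the grinder's right side down, past the first two clicks to the third, and keep it pressed there against the spring with the gripper's fingers: finish while still holding it, do not let go. Leave the jebena and the cups standing where they are.

Things in the scene. Friction and masses are not known exactly. Their poses are not given: they have to be found in the camera images.
- grinder: the coffee grinder, fixed, front towards the robot; axes x into the grinder (away from the robot), y to its left, z up; origin under its foot. Foot: 16 mm slab on an 18 mm wooden board, x -180 to 95, y -110 to 70 mm. Upright housing, x -10 to 90, y -65 to 65, up to 225 mm; hopper with closed flap on top to 320 mm. Burr head over the bin: x -50 to 0, y -45 to 45, z 152 to 224; its spout hangs down to z 108
- bay_corner (a point): inner corner where the bin belongs, where the back stop (flat front of the grinder's body), the fence's inner face and the foot's top meet. Axes as the grinder's: x to the back stop, y to the fence, z up. Bin home: its back at x = 0, left side at y = 0, underside at z = 0 here. Fence: 30 mm high, x -155 to 0, y 0 to 10 mm. The foot is open in front and on the right
- bin_center (a point): centre (half-way up) of the loose grounds bin, an open-topped grey plastic box 110 mm long (its x), 86 wide (its y), 60 tall, walls 3, about 0.2 kg. It stands on the foot 20 to 50 mm too far forward and 15 to 45 mm too far right, turned up to 0.22 rad, and slides. Its x is roughly the grinder's. Home, its centre is at (-55, -43, 30) mm from bay_corner in that frame
- dial (a joint): turn of the dial (56 mm across, axis along the grinder's x, on the switch box on the grinder's right flank), rad: 0 at rest, off; grows as its paddle is pressed down; sprung clicks at 0.25, 0.50, 0.75; end stop 0.80. A spring returns it to 0 when let go. Pressing the pad takes 3 to 8 N, with a step up of some 3 N on leaving each click: a force stop under 11 N may halt it early
- thumb_pad (a point): middle of the upper face of the paddle's pad, where it is pressed: 26 mm (grinder's x) by 36 mm, 8 thick, 80 mm from the dial's axis, sticking out to the grinder's right (-y). At rest its axes are as the grinder's and turn with the dial about x. At rest it slopes up outwards by 0.375 rad, at the third click down by as much, 59 mm lower and within 8 mm of the same upright line
- dial_axis (a point): point on the dial's axis in line with the middle of the pad, fixed to the grinder, axes as the grinder's. The paddle is a grey bar 98 mm long from here. The black switch box behind the dial ends 38 mm from the pad's middle towards the grinder; its top is 40 mm above the axis. All is free above the pad
- jebena: loose dark clay coffee pot with round belly (132 mm across), tall neck, handle and spout, 240 mm tall with its stopper, 0.85 kg, on the board at the far left; origin at the centre of its underside. A bystander
- sini1: loose white ceramic sini cup without handle, 62 mm across the rim, 52 mm tall, 90 g, upright on the board; origin at the centre of its underside. A bystander
- sini2: loose white ceramic sini cup without handle, 62 mm across the rim, 52 mm tall, 90 g, upright on the board; origin at the centre of its underside. A bystander
- sini3: loose white ceramic sini cup without handle, 62 mm across the rim, 52 mm tall, 90 g, upright on the board; origin at the centre of its underside. A bystander

How it is judged:
On the way, in this order (a step that is already met when the one before it is completed fails the run):
1. the bin is home: flush against the body behind it and the fence on its left, the dial still off (x of bin_center in the frame of bay_corner above -0.058 m and y of bin_center in the frame of bay_corner above -0.046 m and z of bin_center in the frame of bay_corner between 0.024 and 0.036 m and angle between the x axis of bin_center and the x axis of bay_corner, either way round below 0.03 rad and value of joint dial below 0.15 rad), for 0.2 s.
2. the dial is pressed past two clicks to the third and held there by the fingers, the bin still home (x of bin_center in the frame of bay_corner above -0.058 m and y of bin_center in the frame of bay_corner above -0.046 m and z of bin_center in the frame of bay_corner between 0.024 and 0.036 m and angle between the x axis of bin_center and the x axis of bay_corner, either way round below 0.03 rad and value of joint dial above 0.68 rad and contact force between the fingers and dial above 2 N), for 0.5 s.
At the end, for the whole second after the job is handed in: The bin stands on the foot with its back within 3 mm of the body, its left side within 3 mm of the fence and square within 0.03 rad; the dial is at its third click (over 0.68 rad) and the fingers push on its paddle with over 2 N, still so through the last second (all of step 2); the arm keeps its last pose, push and grip.
It fails at once if the dial is turned on (first click or beyond) while the bin is not home (value of joint dial above 0.2 rad and not (x of bin_center in the frame of bay_corner above -0.063 m and y of bin_center in the frame of bay_corner above -0.051 m and z of bin_center in the frame of bay_corner between 0.024 and 0.036 m and angle between the x axis of bin_center and the x axis of bay_corner, either way round below 0.08 rad)).
It fails at once if the jebena is knocked: moved more than 3 cm or tipped (distance of jebena from where it was at the start of the episode above 0.03 m or angle between jebena's own z axis and vertical above 0.35 rad).
It fails at once if a sini cup is knocked: moved more than 3 cm or tipped (distance of sini1 from where it was at the start of the episode above 0.03 m or angle between sini1's own z axis and vertical above 0.35 rad).
It fails at once if a sini cup is knocked: moved more than 3 cm or tipped (distance of sini2 from where it was at the start of the episode above 0.03 m or angle between sini2's own z axis and vertical above 0.35 rad).
It fails at once if a sini cup is knocked: moved more than 3 cm or tipped (distance of sini3 from where it was at the start of the episode above 0.03 m or angle between sini3's own z axis and vertical above 0.35 rad).
It also fails if it takes over 64 s, if anything falls off the work surface, if the arm or the gripper's body presses on something with over 40 N, if the wrist force passes 120 N, or if a joint passes its speed limit or range.

## Robot

A 6-joint arm with a two-finger parallel gripper is mounted at the origin on the work surface. World frame = base frame: x ahead of the robot, y to its left, z up, the work surface at z = 0. Lengths are in m, angles in rad, forces in N, time in s.
With the tool pointing down it reaches from about 0.15 to 0.775 m from the base axis. Payload 6.1 kg.
Tool frame: the origin (TCP) lies at the very end of the fingers, on their centre line; the grasp point (between the pads) lies 19 mm behind it; z points along the fingers, y is the line along which they close (so a half turn about z gives the same grasp; the last joint's range is limited). The gripper opens to 85 mm and grips with 20 to 120 N. Pads are 22 mm wide; open, the fingers measure 114 mm over their backs; the gripper's body (76 mm by 85 mm) begins 54 mm behind the grasp point. The pads swing forward as they close: fully open they stand 13 mm farther back than shut.
Start: joints at [-1.125, 0.126, -0.04, 1.405, 0, 1.571], TCP at [0.226, -0.474, 0.194] pointing down, gripper open.
Joint ranges: [-2.72, 2.72], [-0.95, 1.95], [-1.27, 1.35], [-1.78, 2.02], [-1.46, 1.47], [-3.14, 3.14]. Speed limits (rad/s): [2.39, 2.39, 3.01, 3.14, 3.14, 3.14].

## Interface

Orientations are given as [roll, pitch, yaw] about the fixed x, y, z axes, in that order (R = Rz(yaw) Ry(pitch) Rx(roll)).
In Python, from plant import status, cams, ctrl gives the robot as it stands.
- The arm moves only by the shell command python3 -m creep 'ROWS'. ROWS is JSON, a list of rows, each an object of numbers: "claw": the opening, from 0 (shut) to 1 (fully open); "tx", "ty", "tz": the shift along the tool's x, y, z in mm; "roll": the turn about the tool's z in rad. A call has 1 to 8 rows; each row shifts and turns the commanded pose from where the row before left it, along the tool's axes as they then stand; what a row does not reach is not made up. A row lasts 1/8 s, in which the tool goes at most 62.5 mm and 10.7 degrees, less where a joint would pass 70% of its speed; a pose out of reach is approached as far as the arm can. A call with a gripper value outside its range is refused whole. The fingers move at their own pace and stop on an object; the grip force is fixed at half the most. Time passes only in rows, so rows that do not move let the fingers close. It gives the time, the measured TCP pose, the force, the opening and the grip force at its end, in the units of the state.
- status.observe(): the state, without advancing time (a new reading comes with each control period).
- cams.camera(name): name is "scene" or "top" or "wrist"; returns a dict with "frame" (420x560x3 uint8, red, green, blue), "fx", "fy", "cx", "cy" (pixels), "R" (3x3) and "t" (3): a world point X has camera coordinates R X + t; the wrist camera has in their place "mount" (4x4, takes a point from camera to tool coordinates, whose origin is the TCP and whose axes are the flange's). Camera axes: x right, y down, z forward; pixel columns grow to the right and rows downward; lengths in m; the calibration is good to about 2 mm. A picture is of the moment at which its call begins: read the wrist's pose just before it. There is no depth.
- ctrl.job_done(): hands the job in; it is judged then, once.
The state is a dict: "t": time; "joints": joint angles; "qd": joint speeds; "tau": joint torques, N m; "position": TCP position; "tcp_rot": TCP orientation; "ft_force": force on the tool from outside, world axes, zero at the start; "ft_torque": the same for the moment, N m; "grip_width": finger opening in m; "finger_force": force on a finger pad.
Only numpy, scipy, OpenCV 4.12 (cv2) and the standard library are available. Lean on these libraries where they do the work, as an engineer would, in place of code of your own. Each camera call takes 0.05 s, during which the arm holds its last target. There are 200 camera calls.

## Working session

There is one attempt and no reset: what is moved stays moved. The work goes in short steps, Python scripts to look and compute and a shell command to move; the robot and the scene stay as the last step left them, time stands still between calls to the robot, and variables do not carry over. Pictures are saved under pics/ and viewed, at most 10 in all, crops included, and the job is handed in when it is done.

```bash
mkdir -p pics; ls; python3 - <<'E'
from plant import status,cams
import cv2,numpy as np
s=status.observe();print(s['t'],s['position'],s['tcp_rot'],s['ft_force'])
for n in ['scene','top']:
    c=cams.camera(n);cv2.imwrite(f'pics/{n}0.png',c['frame'][:,:,::-1])
    np.savez(f'{n}0.npz',**c)
    print(n,c['fx'],c['fy'],c['cx'],c['cy'],np.round(c['R'],4).tolist(),c['t'])
E
```

```text
pics
0.0 [ 0.22617896 -0.4732802   0.19373625] [-3.14003926e+00  5.64521426e-06  4.45796843e-01] [-0.73727665 -0.03397574 -0.25336443]
scene 408.01896778693794 408.01896778693794 281.03027805318555 209.05631295557302 [[-0.9999, -0.0138, 0.0087], [-0.0159, 0.9412, -0.3376], [-0.0035, -0.3377, -0.9413]] [0.55903837 0.03931299 1.29372627]
top 476.33963847539707 476.33963847539707 283.19210632819596 206.30612728528897 [[-0.0269, -0.9996, 0.0032], [-0.995, 0.0265, -0.0958], [0.0957, -0.0058, -0.9954]] [0.03309667 0.57139735 1.29732618]
```

View pics/scene0.png

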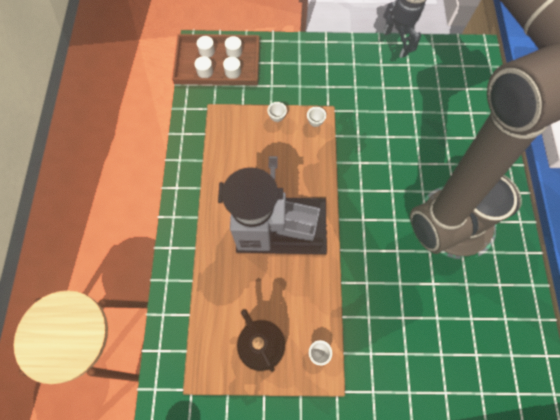

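View pics/top0.png

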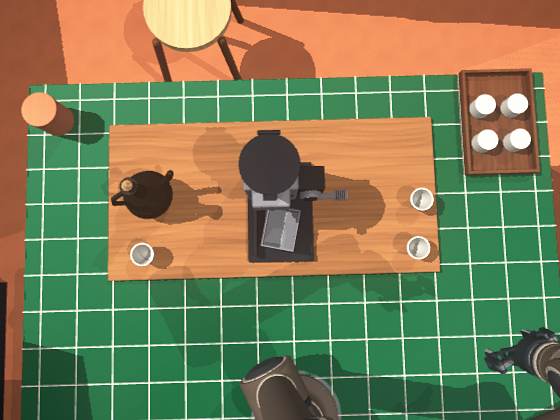

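The top view shows the grinder foot at cols 248–313 (front edge at row 262), the bin near (281,229) and turned, and the paddle at about (340,195). The cups on the right are at (421,199) and (418,247). I'll zoom in.

```bash
python3 - <<'E'
import cv2,numpy as np
a=cv2.imread('pics/top0.png')[150:275,235:360];b=cv2.imread('pics/scene0.png')[150:265,215:340]
A=cv2.resize(a[:,:],None,fx=6,fy=6,interpolation=cv2.INTER_CUBIC)[:600]
A=cv2.resize(a,(600,600),interpolation=cv2.INTER_CUBIC);cv2.imwrite('pics/ta.png',cv2.convertScaleAbs(A,alpha=1.5,beta=15))
B=cv2.resize(b,None,fx=5,fy=5,interpolation=cv2.INTER_CUBIC);cv2.imwrite('pics/sb.png',cv2.convertScaleAbs(B,alpha=1.5,beta=15))
E
```

```text
(no output)
```

View pics/ta.png

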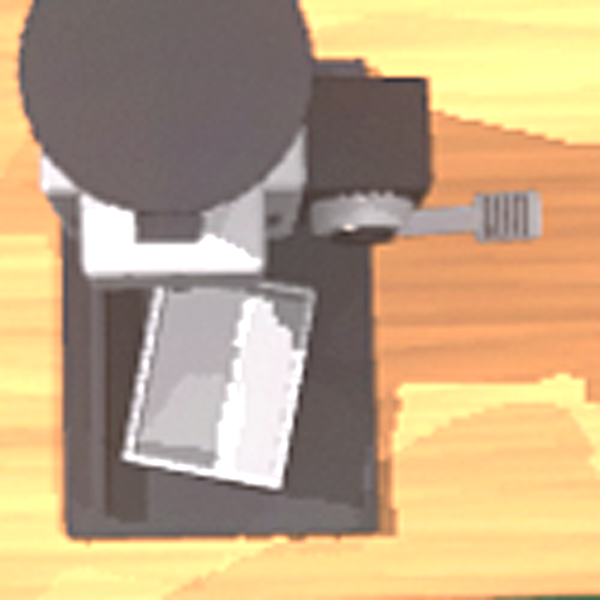

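View pics/sb.png

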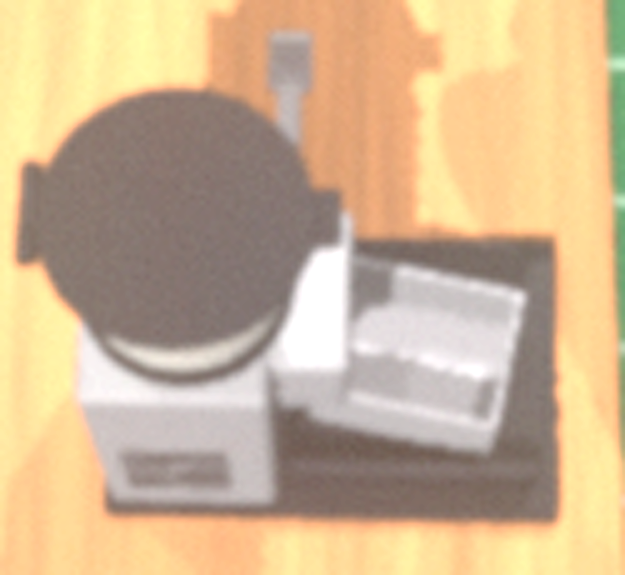

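Zoomed views (top, 4.8×, offset (235,150)): foot front corners at about (65,535) and (378,535). Bin rim corners are at FL (125,460), FR (280,490) and BR (315,290). The pad spans (477–541, 191–240).

```bash
cat > h.py <<'E'
import numpy as np
def ray(c,u,v):
    R=c['R'];o=-R.T@c['t'];d=R.T@np.array([(u-c['cx'])/c['fx'],(v-c['cy'])/c['fy'],1]);return o,d/np.linalg.norm(d)
def onz(c,u,v,z):
    o,d=ray(c,u,v);return o+d*(z-o[2])/d[2]
def tri(r1,r2):
    (o,d),(p,e)=r1,r2
    s=np.linalg.lstsq(np.c_[d,-e],p-o,rcond=None)[0];a=o+s[0]*d;b=p+s[1]*e
    return (a+b)/2,np.linalg.norm(a-b)
def proj(c,X):
    q=c['R']@X+c['t'];return np.array([c['fx']*q[0]/q[2]+c['cx'],c['fy']*q[1]/q[2]+c['cy']])
E
python3 - <<'E'
import numpy as np;from h import *
np.set_printoptions(precision=4,suppress=True)
T=np.load('top0.npz');S=np.load('scene0.npz')
t=lambda u,v:(235+u/4.8-.4,150+v/4.8-.4)
s=lambda u,v:(215+u/5-.4,150+v/5-.4)
for n,p,q,z in [('footFL',(65,535),(553,518),.034),('footFR',(378,535),(553,242),.034),('binFL',(125,460),(490,450),.094),('binFR',(280,490),(524,293),.094),('binBR',(315,290),None,.094)]:
    print(n,onz(T,*t(*p),z)[:2],q and onz(S,*s(*q),z)[:2],q and tri(ray(T,*t(*p)),ray(S,*s(*q))))
for p,q in [((477,193),(311,88)),((540,190),(306,33)),((541,238),(272,33)),((478,240),(270,88)),((509,215),(290,61))]:
    print('pad',tri(ray(T,*t(*p)),ray(S,*s(*q))))
for x,y in [(421,199),(418,247),(141,254)]: print('cup',onz(T,x,y,.07)[:2])
E
```

```text
footFL [0.4235 0.1178] [0.4257 0.1179] (array([0.4244, 0.1176, 0.0316]), np.float64(0.0019585653434720744))
footFR [ 0.4187 -0.0606] [ 0.4216 -0.0593] (array([ 0.4197, -0.0614,  0.0278]), np.float64(0.0023697312529873753))
binFL [0.4643 0.08  ] [0.4679 0.0931] (array([0.4647, 0.0818, 0.0537]), np.float64(0.00043580243574663577))
binFR [ 0.4457 -0.0041] [ 0.4467 -0.0032] (array([ 0.446 , -0.0043,  0.0908]), np.float64(0.0006123353330812636))
binBR [ 0.5546 -0.0265] None None
pad (array([ 0.5855, -0.1057,  0.1637]), np.float64(0.024186403416677698))
pad (array([ 0.5874, -0.1388,  0.1664]), np.float64(0.02084738832252468))
pad (array([ 0.5872, -0.149 ,  0.132 ]), np.float64(0.02276109911949172))
pad (array([ 0.5877, -0.116 ,  0.1252]), np.float64(0.022751797594071962))
pad (array([ 0.5872, -0.1284,  0.1429]), np.float64(0.0006111778922800212))
cup [ 0.5779 -0.3541]
cup [ 0.4492 -0.3391]
cup [0.4505 0.4   ]
```

```bash
python3 -m creep '[{"claw":0,"roll":0.157},{"claw":0,"roll":0.157},{"claw":0,"roll":0.157}]'; python3 -m creep '[{"claw":0,"tx":32,"ty":-52},{"claw":0,"tx":32,"ty":-52},{"claw":0,"tx":32,"ty":-52},{"claw":0,"tx":32,"ty":-52},{"claw":0,"tx":32,"ty":-52},{"claw":0,"tx":32,"ty":-52},{"claw":0,"tx":32,"ty":-52},{"claw":0,"tx":32,"ty":-52}]'
```

```text
invalid input
invalid input
```

```bash
python3 -m creep '[{"claw":0,"tx":0,"ty":0,"tz":0,"roll":0.157},{"claw":0,"tx":0,"ty":0,"tz":0,"roll":0.157},{"claw":0,"tx":0,"ty":0,"tz":0,"roll":0.157}]'
```

```text
t: 0.48
position: [0.2262, -0.4734, 0.194]
tcp_rot: [-3.141, 0.0, -0.03]
ft_force: [-1.0, 0.1, 0.2]
grip_width: 0.032
finger_force: 0.0
```

```bash
python3 -m creep '[{"claw":0,"tx":32,"ty":-52,"tz":0,"roll":0},{"claw":0,"tx":32,"ty":-52,"tz":0,"roll":0},{"claw":0,"tx":32,"ty":-52,"tz":0,"roll":0},{"claw":0,"tx":32,"ty":-52,"tz":0,"roll":0},{"claw":0,"tx":32,"ty":-52,"tz":0,"roll":0},{"claw":0,"tx":32,"ty":-52,"tz":0,"roll":0},{"claw":0,"tx":32,"ty":-50,"tz":0,"roll":0},{"claw":0,"tx":32,"ty":-50,"tz":0,"roll":0}]'
```

```text
t: 1.48
position: [0.4933, -0.0664, 0.1943]
tcp_rot: [3.141, 0.0, -0.025]
ft_force: [-0.3, -1.0, -0.1]
grip_width: -0.0001
finger_force: 0.0
```

```bash
python3 -m creep '[{"claw":0,"tx":3,"ty":0,"tz":50,"roll":0},{"claw":0,"tx":0,"ty":0,"tz":50,"roll":0},{"claw":0,"tx":0,"ty":0,"tz":46,"roll":0},{"claw":0,"tx":0,"ty":-14,"tz":0,"roll":0},{"claw":0,"tx":0,"ty":-10,"tz":0,"roll":0},{"claw":0,"tx":0,"ty":-6,"tz":0,"roll":0},{"claw":0,"tx":0,"ty":-6,"tz":0,"roll":0},{"claw":0,"tx":0,"ty":-6,"tz":0,"roll":0}]'; python3 -m creep '[{"claw":0,"tx":0,"ty":-3,"tz":0,"roll":0},{"claw":0,"tx":0,"ty":-3,"tz":0,"roll":0}]'
python3 - <<'E'
from plant import cams;import cv2
c=cams.camera('top');cv2.imwrite('pics/ta1.png',cv2.convertScaleAbs(cv2.resize(c['frame'][150:275,235:360,::-1],(600,600),interpolation=cv2.INTER_CUBIC),alpha=1.5,beta=15))
E
```

```text
t: 2.48
position: [0.4972, -0.026, 0.0493]
tcp_rot: [3.142, -0.001, -0.025]
ft_force: [0.3, -0.1, 0.0]
grip_width: -0.0001
finger_force: 0.4
t: 2.72
position: [0.4972, -0.0208, 0.0489]
tcp_rot: [3.14, -0.001, -0.026]
ft_force: [-0.5, -3.2, 2.9]
grip_width: -0.0002
finger_force: 2.1
```

View pics/ta1.png

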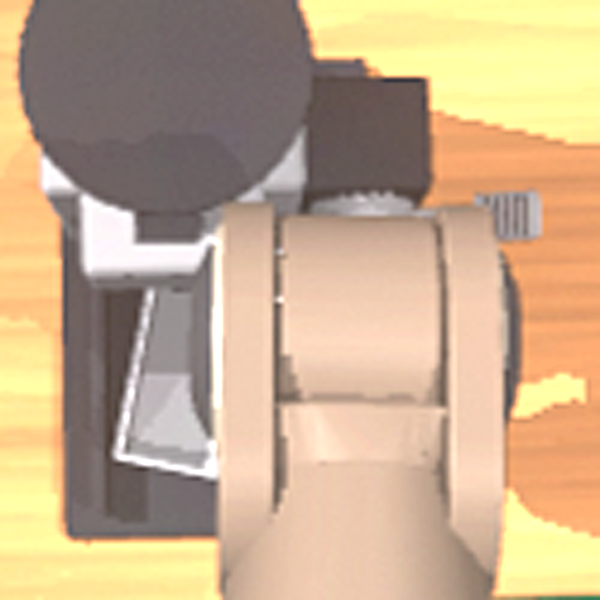

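The bin has started to move: its FL rim corner is now at (117,458) in the crop, and the fence edge is at about 104. I'll keep pushing.

```bash
python3 -m creep '[{"claw":0,"tx":0,"ty":-2,"tz":0,"roll":0},{"claw":0,"tx":0,"ty":-2,"tz":0,"roll":0},{"claw":0,"tx":0,"ty":-2,"tz":0,"roll":0}]';python3 -m creep '[{"claw":0,"tx":0,"ty":-2,"tz":0,"roll":0},{"claw":0,"tx":0,"ty":-2,"tz":0,"roll":0}]';python3 -m creep '[{"claw":0,"tx":0,"ty":-2,"tz":0,"roll":0},{"claw":0,"tx":0,"ty":0,"tz":0,"roll":0}]'
```

```text
t: 3.15
position: [0.4973, -0.015, 0.0488]
tcp_rot: [3.14, -0.001, -0.026]
ft_force: [-0.2, -8.0, 4.0]
grip_width: -0.0
finger_force: 4.8
t: 3.4
position: [0.499, -0.0138, 0.0493]
tcp_rot: [3.138, -0.004, -0.024]
ft_force: [5.0, -12.6, 5.2]
grip_width: -0.0002
finger_force: 6.2
t: 3.65
position: [0.4997, -0.0133, 0.0497]
tcp_rot: [3.138, -0.005, -0.024]
ft_force: [4.0, -13.4, 4.3]
grip_width: -0.0001
finger_force: 6.4
```

```bash
python3 - <<'E'
from plant import cams;import cv2,numpy as np
c=cams.camera('top');d=cams.camera('scene')
f=lambda a:cv2.convertScaleAbs(cv2.resize(a[:,:,::-1],(400,500),interpolation=cv2.INTER_CUBIC),alpha=1.5,beta=15)
cv2.imwrite('pics/two.png',np.hstack([f(c['frame'][175:275,240:320]),f(d['frame'][160:260,265:345])]))
E
```

```text
(no output)
```

View pics/two.png

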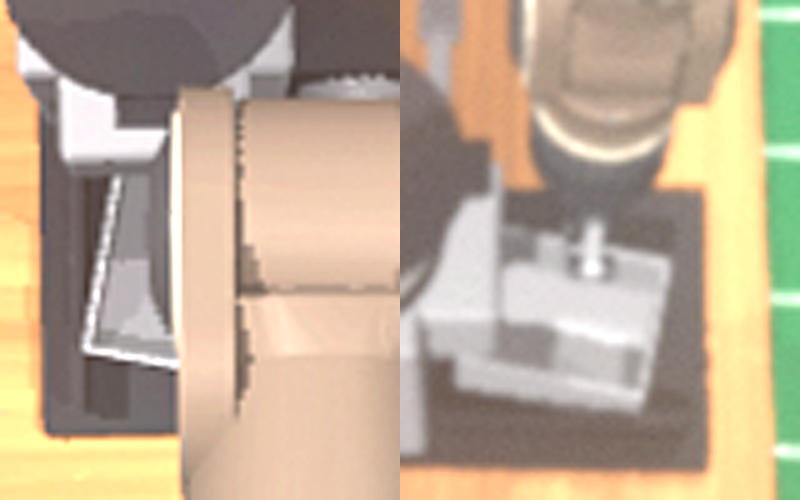

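The FL corner (crop px (83,347)) is on the fence, but the yaw is still about -0.15. Friction at the finger is jamming the rotation, because the finger sits behind the pivot line. A push on the right part of the front wall gives the correct turning moment, so I'll go round to the front.

```bash
python3 -m creep '[{"claw":0,"tx":0,"ty":30,"tz":0,"roll":0},{"claw":0,"tx":-43,"ty":0,"tz":0,"roll":0},{"claw":0,"tx":-43,"ty":0,"tz":0,"roll":0},{"claw":0,"tx":0,"ty":-40,"tz":0,"roll":0},{"claw":0,"tx":0,"ty":-36,"tz":0,"roll":0},{"claw":0,"tx":14,"ty":0,"tz":0,"roll":0},{"claw":0,"tx":6,"ty":0,"tz":0,"roll":0}]';  python3 -m creep '[{"claw":0,"tx":4,"ty":0,"tz":0,"roll":0},{"claw":0,"tx":4,"ty":0,"tz":0,"roll":0},{"claw":0,"tx":4,"ty":0,"tz":0,"roll":0},{"claw":0,"tx":3,"ty":0,"tz":0,"roll":0}]'
python3 - <<'E'
from plant import cams;import cv2,numpy as np
c=cams.camera('top');d=cams.camera('scene')
f=lambda a:cv2.convertScaleAbs(cv2.resize(a[:,:,::-1],(400,500),interpolation=cv2.INTER_CUBIC),alpha=1.5,beta=15)
cv2.imwrite('pics/two2.png',np.hstack([f(c['frame'][175:275,240:320]),f(d['frame'][160:260,265:345])]))
E
```

```text
t: 4.62
position: [0.4335, 0.0111, 0.0486]
tcp_rot: [-3.119, 0.0, 0.009]
ft_force: [0.1, -0.2, -1.0]
grip_width: 0.0
finger_force: 0.0
t: 5.12
position: [0.447, 0.0112, 0.0486]
tcp_rot: [-3.119, 0.001, 0.009]
ft_force: [-1.8, -1.2, -0.1]
grip_width: -0.0003
finger_force: 0.6
```

View pics/two2.png

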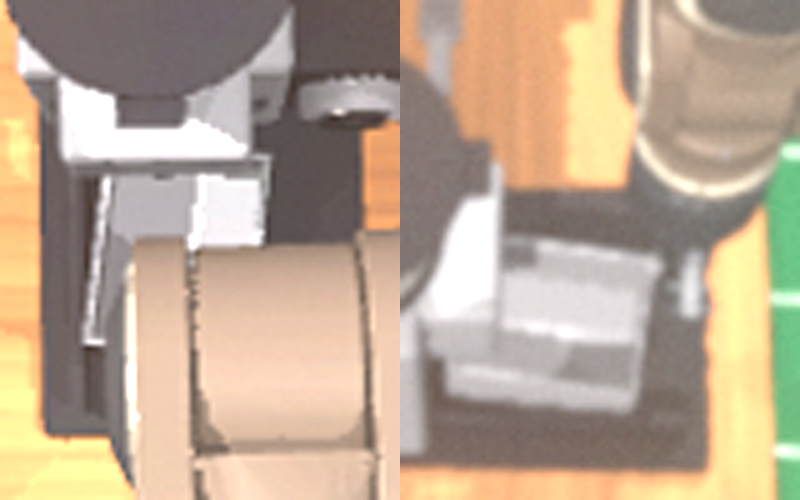

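The bin is rotating the right way: its left edge now runs (85,343)→(105,180), about -0.1 rad. I'll recentre the finger, correct the yaw and carry on.

```bash
python3 -m creep '[{"claw":0,"tx":-5,"ty":0,"tz":0,"roll":0.034},{"claw":0,"tx":0,"ty":-14,"tz":0,"roll":0},{"claw":0,"tx":5,"ty":0,"tz":0,"roll":0},{"claw":0,"tx":3,"ty":0,"tz":0,"roll":0},{"claw":0,"tx":3,"ty":0,"tz":0,"roll":0},{"claw":0,"tx":3,"ty":0,"tz":0,"roll":0},{"claw":0,"tx":3,"ty":0,"tz":0,"roll":0}]';  python3 -m creep '[{"claw":0,"tx":3,"ty":0,"tz":0,"roll":0},{"claw":0,"tx":3,"ty":0,"tz":0,"roll":0}]'
python3 - <<'E'
from plant import cams;import cv2,numpy as np
c=cams.camera('top');d=cams.camera('scene')
f=lambda a:cv2.convertScaleAbs(cv2.resize(a[:,:,::-1],(400,500),interpolation=cv2.INTER_CUBIC),alpha=1.5,beta=15)
cv2.imwrite('pics/two3.png',np.hstack([f(c['frame'][175:275,240:320]),f(d['frame'][160:260,265:345])]))
E
```

```text
t: 6.1
position: [0.4591, 0.0094, 0.0491]
tcp_rot: [-3.106, 0.001, -0.004]
ft_force: [-1.8, -1.0, 1.4]
grip_width: -0.0001
finger_force: 0.8
t: 6.35
position: [0.4652, 0.0094, 0.0491]
tcp_rot: [-3.106, 0.001, -0.004]
ft_force: [-1.4, -1.2, -0.2]
grip_width: -0.0002
finger_force: 0.6
```

View pics/two3.png

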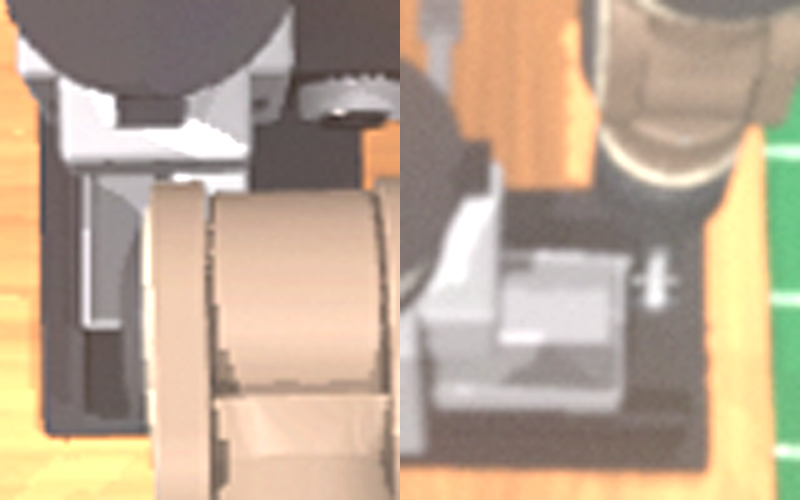

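The bin is now square and along the fence. Its left edge is vertical at col 85, and the front edge is at row 325. The tool is not reaching +y, so I'll check the joints.

```bash
python3 - <<'E'
from plant import status
s=status.observe();print(s['joints'],s['position'],s['tcp_rot'])
E
```

```text
[-0.00510309  0.05794503 -0.43770381  1.07568441  0.03592255  3.14072598] [0.46553296 0.00955897 0.0491452 ] [-3.10566965e+00  5.05798881e-04 -4.23698167e-03]
```

Joint 6 is at its +3.14 limit. I'll back off, roll the tool -90° and push at the bin's middle.

```bash
python3 -m creep '[{"claw":0,"tx":-20,"ty":0,"tz":0,"roll":-0.17},{"claw":0,"tx":0,"ty":0,"tz":0,"roll":-0.18},{"claw":0,"tx":0,"ty":0,"tz":0,"roll":-0.18},{"claw":0,"tx":0,"ty":0,"tz":0,"roll":-0.18},{"claw":0,"tx":0,"ty":0,"tz":0,"roll":-0.18},{"claw":0,"tx":0,"ty":0,"tz":0,"roll":-0.18},{"claw":0,"tx":0,"ty":0,"tz":0,"roll":-0.18},{"claw":0,"tx":0,"ty":0,"tz":0,"roll":-0.18}]';  python3 -m creep '[{"claw":0,"tx":0,"ty":0,"tz":0,"roll":-0.12},{"claw":0,"tx":36,"ty":0,"tz":0,"roll":0},{"claw":0,"tx":0,"ty":0,"tz":0,"roll":0}]'
```

```text
t: 7.45
position: [0.4454, 0.0097, 0.0494]
tcp_rot: [-3.137, -0.036, 1.432]
ft_force: [-0.5, -0.7, -0.9]
grip_width: -0.0001
finger_force: 0.0
t: 7.82
position: [0.4463, 0.0469, 0.0507]
tcp_rot: [-3.141, -0.036, 1.548]
ft_force: [0.6, 0.6, 0.3]
grip_width: 0.0001
finger_force: 0.0
```

```bash
python3 -m creep '[{"claw":0,"tx":0,"ty":9,"tz":0,"roll":0},{"claw":0,"tx":0,"ty":5,"tz":0,"roll":0},{"claw":0,"tx":0,"ty":3,"tz":0,"roll":0},{"claw":0,"tx":0,"ty":2,"tz":0,"roll":0},{"claw":0,"tx":0,"ty":2,"tz":0,"roll":0}]';  python3 -m creep '[{"claw":0,"tx":0,"ty":2,"tz":0,"roll":0},{"claw":0,"tx":0,"ty":1,"tz":0,"roll":0}]';  python3 -m creep '[{"claw":0,"tx":0,"ty":2,"tz":0,"roll":0},{"claw":0,"tx":0,"ty":1,"tz":0,"roll":0}]'
```

```text
t: 8.45
position: [0.4665, 0.0447, 0.0503]
tcp_rot: [-3.139, -0.035, 1.545]
ft_force: [-1.4, -0.4, 0.2]
grip_width: -0.0001
finger_force: 0.8
t: 8.7
position: [0.4681, 0.0446, 0.0501]
tcp_rot: [-3.137, -0.035, 1.545]
ft_force: [-7.5, -0.7, 3.9]
grip_width: -0.0003
finger_force: 4.5
t: 8.95
position: [0.4683, 0.0446, 0.0499]
tcp_rot: [-3.132, -0.035, 1.545]
ft_force: [-16.7, -0.6, 11.6]
grip_width: -0.0002
finger_force: 9.9
```

The bin hit the back stop at x=0.468, as predicted. Next is a light squaring push from the right.

```bash
python3 -m creep '[{"claw":0,"tx":0,"ty":-18,"tz":0,"roll":0},{"claw":0,"tx":-42,"ty":0,"tz":0,"roll":0},{"claw":0,"tx":-42,"ty":0,"tz":0,"roll":0},{"claw":0,"tx":0,"ty":46,"tz":0,"roll":0},{"claw":0,"tx":12,"ty":0,"tz":0,"roll":0},{"claw":0,"tx":6,"ty":0,"tz":0,"roll":0},{"claw":0,"tx":3,"ty":0,"tz":0,"roll":0},{"claw":0,"tx":2,"ty":0,"tz":0,"roll":0}]'; python3 -m creep '[{"claw":0,"tx":2,"ty":0,"tz":0,"roll":0},{"claw":0,"tx":2,"ty":0,"tz":0,"roll":0}]'; python3 -m creep '[{"claw":0,"tx":2,"ty":0,"tz":0,"roll":0},{"claw":0,"tx":2,"ty":0,"tz":0,"roll":0}]'
```

```text
t: 9.95
position: [0.4988, -0.0163, 0.0484]
tcp_rot: [-3.14, -0.035, 1.547]
ft_force: [0.1, 0.3, -0.1]
grip_width: -0.0002
finger_force: 0.0
t: 10.2
position: [0.4993, -0.0128, 0.0485]
tcp_rot: [-3.14, -0.036, 1.546]
ft_force: [0.8, 0.2, 0.3]
grip_width: 0.0003
finger_force: 0.0
t: 10.45
position: [0.4995, -0.0088, 0.0485]
tcp_rot: [-3.14, -0.036, 1.546]
ft_force: [0.1, -1.0, -0.9]
grip_width: -0.0004
finger_force: 0.0
```

```bash
python3 -m creep '[{"claw":0,"tx":2,"ty":0,"tz":0,"roll":0},{"claw":0,"tx":2,"ty":0,"tz":0,"roll":0}]'; python3 -m creep '[{"claw":0,"tx":2,"ty":0,"tz":0,"roll":0},{"claw":0,"tx":1,"ty":0,"tz":0,"roll":0}]'
```

```text
t: 10.7
position: [0.4996, -0.0047, 0.0486]
tcp_rot: [-3.14, -0.036, 1.546]
ft_force: [-0.3, 0.4, -0.0]
grip_width: 0.0002
finger_force: 0.0
t: 10.95
position: [0.4996, -0.0038, 0.0487]
tcp_rot: [-3.14, -0.031, 1.543]
ft_force: [0.2, -11.8, 1.0]
grip_width: 0.0004
finger_force: 0.0
```

It stops hard at y=-0.0038, so the bin was already flush with the fence. I'll retreat upward and verify.

```bash
python3 -m creep '[{"claw":0,"tx":-30,"ty":0,"tz":0,"roll":0},{"claw":0,"tx":0,"ty":0,"tz":-55,"roll":0},{"claw":0,"tx":-20,"ty":0,"tz":-55,"roll":0},{"claw":0,"tx":-50,"ty":0,"tz":-30,"roll":0},{"claw":0,"tx":-60,"ty":0,"tz":0,"roll":0},{"claw":0,"tx":0,"ty":0,"tz":0,"roll":0}]'
python3 - <<'E'
from plant import cams;import cv2,numpy as np
c=cams.camera('top');d=cams.camera('scene')
np.savez('top1.npz',**c);np.savez('scene1.npz',**d)
f=lambda a:cv2.convertScaleAbs(cv2.resize(a[:,:,::-1],(400,500),interpolation=cv2.INTER_CUBIC),alpha=1.5,beta=15)
cv2.imwrite('pics/two4.png',np.hstack([f(c['frame'][175:275,240:320]),f(d['frame'][160:260,265:345])]))
E
```

```text
t: 11.7
position: [0.4957, -0.17, 0.1829]
tcp_rot: [-3.14, -0.035, 1.54]
ft_force: [0.2, -0.3, -0.5]
grip_width: -0.0003
finger_force: 0.0
```

View pics/two4.png

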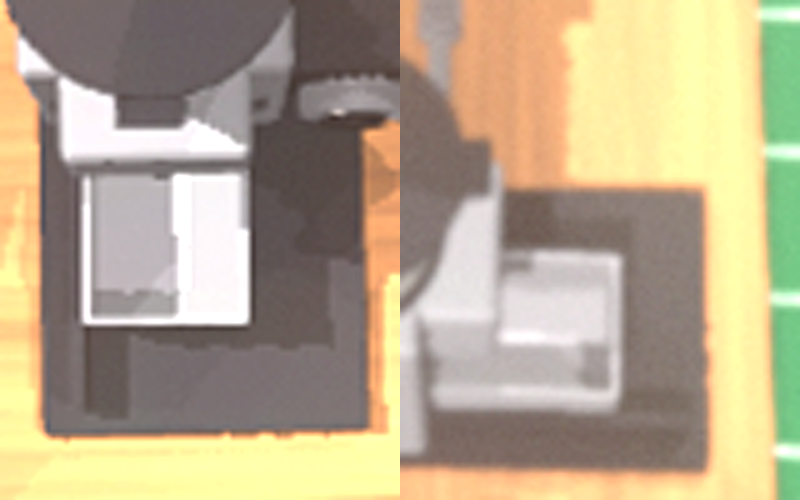

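The bin is square: front edge at row 324 (cols 83–248), left edge on the fence at col 84. Now to the pad.

```bash
python3 -m creep '[{"claw":0,"tx":20,"ty":43,"tz":0,"roll":0},{"claw":0,"tx":21,"ty":43,"tz":0,"roll":0},{"claw":0,"tx":0,"ty":0,"tz":15,"roll":0},{"claw":0,"tx":0,"ty":0,"tz":8,"roll":0}]'
python3 - <<'E'
from plant import cams;import cv2,numpy as np
c=cams.camera('top');d=cams.camera('scene')
f=lambda a:cv2.convertScaleAbs(cv2.resize(a[:,:,::-1],(400,500),interpolation=cv2.INTER_CUBIC),alpha=1.5,beta=15)
cv2.imwrite('pics/two5.png',np.hstack([f(c['frame'][165:265,285:365]),f(d['frame'][110:210,245:325])]))
E
```

```text
t: 12.3
position: [0.5819, -0.1255, 0.1597]
tcp_rot: [-3.137, -0.036, 1.548]
ft_force: [-0.5, -0.4, -0.0]
grip_width: -0.0
finger_force: 0.0
```

View pics/two5.png

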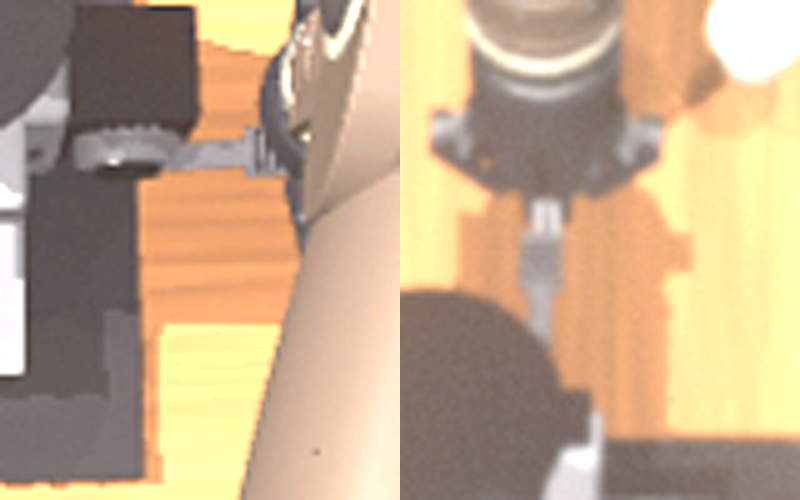

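The fingertip is over the pad (scene crop: tip (545,215), pad col 540). I'll shift 5 mm outward and press down.

```bash
python3 -m creep '[{"claw":0,"tx":-5,"ty":0,"tz":4,"roll":0},{"claw":0,"tx":0,"ty":0,"tz":4,"roll":0},{"claw":0,"tx":0,"ty":0,"tz":4,"roll":0},{"claw":0,"tx":0,"ty":0,"tz":4,"roll":0}]'; python3 -m creep '[{"claw":0,"tx":0,"ty":0,"tz":4,"roll":0},{"claw":0,"tx":0,"ty":0,"tz":4,"roll":0},{"claw":0,"tx":0,"ty":0,"tz":4,"roll":0}]'; python3 -m creep '[{"claw":0,"tx":-1,"ty":0,"tz":4,"roll":0},{"claw":0,"tx":0,"ty":0,"tz":4,"roll":0},{"claw":0,"tx":0,"ty":0,"tz":4,"roll":0}]'
```

```text
t: 12.9
position: [0.5826, -0.1317, 0.145]
tcp_rot: [-3.14, -0.036, 1.545]
ft_force: [-0.0, 0.4, -0.7]
grip_width: -0.0001
finger_force: 0.0
t: 13.28
position: [0.5826, -0.131, 0.1328]
tcp_rot: [-3.14, -0.036, 1.546]
ft_force: [0.1, -0.8, 0.5]
grip_width: -0.0
finger_force: 0.0
t: 13.65
position: [0.5826, -0.1317, 0.1208]
tcp_rot: [-3.14, -0.036, 1.546]
ft_force: [-0.9, 0.8, -0.1]
grip_width: -0.0001
finger_force: 0.0
```

No contact yet, so the pad is lower than I triangulated. I'll descend gently.

```bash
python3 -m creep '[{"claw":0,"tx":0,"ty":0,"tz":3,"roll":0},{"claw":0,"tx":0,"ty":0,"tz":3,"roll":0}]'; python3 - <<'E'
import numpy as np;from h import *
from plant import cams
T=np.load('top0.npz');S=np.load('scene0.npz')
print([-c['R'].T@c['t'] for c in (T,S)])
# top pixel moves: how z depends
t=lambda u,v:(235+u/4.8-.4,150+v/4.8-.4)
s=lambda u,v:(215+u/5-.4,150+v/5-.4)
for tu,sv in [(503,61),(509,61),(515,61),(509,55),(509,67),(509,73)]: print(tu,sv,tri(ray(T,*t(tu,215)),ray(S,*s(290,sv))))
# dial-off change in paddle: compare pad region of the scene image
c=cams.camera('scene');d=np.abs(c['frame'].astype(int)-S['frame']).max(2)>40
print(d[150:180,262:285].astype(int).sum(1))
for X in ([.587,-.128,.143],[.587,-.128,.125],[.587,-.128,.084]):print(proj(S,np.array(X)),proj(T,np.array(X)))
E
```

```text
t: 13.9
position: [0.5832, -0.1322, 0.1162]
tcp_rot: [3.141, -0.034, 1.545]
ft_force: [-0.8, -1.8, 8.9]
grip_width: -0.0002
finger_force: 3.8
[array([0.44526394, 0.02543226, 1.34600845]), array([0.56416858, 0.40758278, 1.22612689])]
503 61 (array([ 0.58671091, -0.12431416,  0.15095755]), np.float64(0.00010960556369834006))
509 61 (array([ 0.58722539, -0.12840267,  0.14293027]), np.float64(0.0006111778922800212))
515 61 (array([ 0.58774627, -0.1325441 ,  0.13480197]), np.float64(0.0013416557020844797))
509 55 (array([ 0.58659255, -0.12730279,  0.15265136]), np.float64(0.0004498893042201836))
509 67 (array([ 0.58786738, -0.12951564,  0.13306734]), np.float64(0.0016893862361609879))
509 73 (array([ 0.58851869, -0.13064185,  0.12305992]), np.float64(0.0027851314728484415))
[23 23 23 20 13  9  5  2  1  0  0  0  0  0  0  0  0  0  0  0  0  0  0  0
  0  0  0  0  0  0]
[272.57456273 161.88201048] [340.46219958 194.59739601]
[272.63973327 164.5755836 ] [339.60552266 195.43621556]
[272.78161285 170.43962909] [337.74439126 197.2585518 ]
```

Contact at z≈0.118 with about 9 N. I'll press on in small steps and watch the force: clicks should keep it under about 12 N.

```bash
python3 -m creep '[{"claw":0,"tx":0,"ty":0,"tz":2,"roll":0},{"claw":0,"tx":0,"ty":0,"tz":2,"roll":0}]'; python3 - <<'E'
from plant import status
s=status.observe();print(s['ft_force'],s['ft_torque'],s['tau'])
E
```

```text
t: 14.2
position: [0.5837, -0.1328, 0.1135]
tcp_rot: [3.139, -0.032, 1.545]
ft_force: [-2.3, -4.3, 12.4]
grip_width: 0.0
finger_force: 5.3
[-2.25616043 -4.33929734 12.39181304] [-0.88852379  0.36849694 -0.01377888] [ 2.70385332e+00 -4.55867064e+01  2.98036498e+01 -2.76260683e-01
  1.36247702e+00 -1.56655640e-02]
```

```bash
python3 - <<'E'
import numpy as np
from plant import cams
from h import *
S=np.load('scene0.npz');c=cams.camera('scene')
a=S['frame'][146:182,262:284].mean(2).astype(int);b=c['frame'][146:182,262:284].mean(2).astype(int)
for i in range(36):print(146+i,' '.join('%3d'%v for v in a[i,::2]),' | ',' '.join('%3d'%v for v in b[i,::2]))
from plant import status
p=status.observe()['position'];print(proj(S,p),proj(S,p+[0,.011,0]))
E
```

```text
146 149 145 126 105 105 103 109 110 108 110 106  |   66  73  72  69  68  71  69  72  70  66  70
147 147 138 112 105 104 101 107 107 108 110 104  |   74  74  72  69  68  68  71  69  68  67  69
148 145 124 107 104 104 104 108 109 107 107 105  |   83  75  71  69  67  68  70  70  71  69  78
149 137 110 105 104 105 102 106 109 108 111 106  |   79  74  71  68  67  64  69  71  70  67  82
150 124 106 106 104 104 102 106 105 107 107 106  |   70  70  72  69  69  64  68  70  71  71  83
151 113 104 105 106 104 103 105 106 108 109 105  |   69  68  73  71  71  63  66  72  71  71  80
152 108 104 104 103 104 103 107 106 107 110 105  |   72  71  70  69  69  63  67  70  68  70  75
153 103 103 103 104 105 104 105 106 106 109 104  |   81  76  77  75  69  65  70  70  70  72  71
154 103 102 105 102 104 101 105 107 106 109 105  |   93  84  93  83  65  70  71  70  76  87  78
155 104 105 104 101 105 103 105 106 107 108 104  |  102  96 103  89  65  73  75  70  82  99  90
156 101 102 105 106 111 110 111 109 107 106 104  |  104 102 104  90  65  87  82  73  85 105 102
157 104 102 105 103 112 112 114 111 109 108 
[... 1711 characters left out ...]
 109 101 104 105 102  |   64  64  63  66  82  97  99 101 109 105 102
176  73  73  73  72  81 105 109 102 105 103 102  |   64  64  63  64  72  93  99 102 106 106 104
177  72  71  73  73  72  93 106 100 102 102 102  |   63  64  64  63  65  83  95 100 105 104 101
178  70  71  73  71  73  81  97 100 104 101 102  |   63  63  62  63  64  70  88 102 105 104 104
179  73  73  71  71  71  76  88  98 105 100 103  |   63  63  64  64  64  65  82  99 105 104 102
180  71  72  72  70  72  71  83  98 105 101 102  |   62  64  64  63  64  64  77  98 105 105 103
181  73  71  71  74  73  73  77  93 104 101 102  |   68  63  64  64  63  63  70  95 108 103 103
[273.81687604 164.86651725] [273.74456309 168.17772748]
```

```bash
python3 - <<'E'
import numpy as np
from h import *
S=np.load('scene0.npz');T=np.load('top0.npz')
for z in (.049,.075):
  for y in (-.005,.0094,.024): print(z,y,proj(S,np.array([.4652,y,z])))
from plant import status,cams
s=status.observe();print(s['position'],s['joints'])
c=cams.camera('wrist');print(c['mount'].round(4).tolist(),c['fx'],c['cx'],c['cy'])
np.savez('wrist1.npz',**c)
R=np.array(c['mount']);
q=np.linalg.inv(R)@[0,0,0,1];print('TCP in cam',q, c['fx']*q[0]/q[2]+c['cx'],c['fy']*q[1]/q[2]+c['cy'])
E
```

```text
0.049 -0.005 [311.90057428 212.54294395]
0.049 0.0094 [311.95619106 217.00606601]
0.049 0.024 [312.01302641 221.5669751 ]
0.075 -0.005 [312.59370871 209.68477207]
0.075 0.0094 [312.65320923 214.22613802]
0.075 0.024 [312.71402303 218.86774001]
[ 0.5836752  -0.13277861  0.11331404] [-0.24145967  0.27948323 -0.02799809  1.26818878  0.03203025  1.35502902]
[[-0.001, -0.9588, -0.2841, 0.0717], [1.0, -0.0009, -0.0008, 0.0009], [0.0005, -0.2841, 0.9588, -0.1789], [0.0, 0.0, 0.0, 1.0]] 301.93747930833143 279.2046119898107 214.08958855680436
TCP in cam [-7.76929373e-04  1.78927742e-02  1.91875446e-01  1.00000000e+00] 277.98202670393033 242.24587043100382
```

```bash
python3 - <<'E'
import numpy as np,cv2
from h import *
S=np.load('scene0.npz');T=np.load('top0.npz')
t=lambda u,v:(235+u/4.8-.4,150+v/4.8-.4)
s=lambda u,v:(215+u/5-.4,150+v/5-.4)
for p,q in [((478,240),(311,88)),((541,238),(309,33)),((477,193),(270,88)),((540,190),(272,33))]:print(tri(ray(T,*t(*p)),ray(S,*s(*q))))
w=np.load('wrist1.npz')['frame'];g=cv2.resize(w,(70,52),interpolation=cv2.INTER_AREA).mean(2).astype(int)
for r in range(18,52):print(r*8,' '.join('%3d'%v for v in g[r,14:58]))
E
```

```text
(array([ 0.57451928, -0.11161782,  0.14181298]), np.float64(0.000487911484184733))
(array([ 0.57522747, -0.14465392,  0.14671238]), np.float64(0.0016859057121314618))
(array([ 0.59918124, -0.11199572,  0.14054953]), np.float64(0.0017335691131350817))
(array([ 0.59882998, -0.14452508,  0.14740623]), np.float64(0.0021145360216207605))
144 199 196 193 192 197 192 194 193 191 189 147 141 138 147 138 138 139 132 137 126 114 103  97  96  50  39  44  45  45  45  45  45  44  44  44  45  44  46  46  45  44 111 196 194
152 199 198 193 191 197 193 195 193 191 190 148 142 135 148 139 137 139 133 136 127 126 126 115  93  34  39  44  44  45  44  45  44  45  44  44  44  44  45  45  44  44 128 195 194
160 198 199 193 191 197 192 195 194 191 188 149 143 135 148 141 137 139 133 137 128 127 129 127 125  51  39  42  44  44  44  44  44  44  44  43  43  44  44  44  44  43 149 195 193
168 198 199 194 192 195 193 194 194 192 192 155 145 136 146 142 134 139 133 137 128 128 129 128 132 122  56  46  48  49  50  52  56  68  73  75  77  79  79  84  87 117 189 195 192
176 199 199 194 192 193 194 194 194 192 192 1
[... 4654 characters left out ...]
  76  79  77  61  59  67  61  60  59  58  57  56  56  55  73  74  73  73  74  56  44  53  54  56  58  60  62  65  69  62  65  68  50  50  47  49  59  55 116 123
392  96 135  85  62  77  78  65  60  70  73  73  72  73  72  72  71  68  58  73  74  73  73  73  63  44  68  71  72  72  73  73  73  73  71  65  65  52  50  47  88  83  73 105 165
400 113 135  89  59  76  68  63  71  69  73  73  73  73  73  72  73  65  63  73  73  73  73  73  69  43  64  72  73  73  72  73  73  73  73  71  66  58  58  56  96 124  92 113 149
408 132 129  77  56  63  66  72  73  71  73  73  73  73  73  73  73  61  66  73  73  73  73  73  73  47  57  73  73  72  73  73  73  73  73  72  72  68  59  58  75 128 127 124 152
```

```bash
python3 - <<'E'
import numpy as np,cv2
w=np.load('wrist1.npz')['frame'];g=cv2.resize(w,(70,52),interpolation=cv2.INTER_AREA)
h=cv2.cvtColor(g,cv2.COLOR_RGB2HSV)
for r in range(0,40):print('%3d'%(r*8),''.join('%4d'%v for v in h[r,24:48,1]),'|',''.join('%4d'%v for v in h[r,28:42,2]))
E
```

```text
0    3   2   2   4   1   2   4   4   4   0   2   5   5   4   6   6   6   6   7   7   3   5   5   5 |  204 206 207 201 137 134 144  96 109 116 119 119 119 119
  8    5   4   4   4   4   4   6   4   4   2   6   5   5   5   4   6  11  15  16  14  14  10  15  20 |  129 129 129 129 129 129 130  93 110 113 114  88  67  66
 16    6   6   5   5   7   7   7   7   7   5   7   9   5   7   5  15  16  12  18  10  15  20  15  16 |  109 109 109 109 109 108 109  87 109 109 104  50  62  62
 24    5   5   7   5   5   5   5   5   7   7   7   5   5   7   9  22  13  13  24  15  15  20  15  20 |  108 108 108 108 109 109 109  94 109 109  87  47  61  59
 32    7   5   7   5   7   5   7   5   5   7   7   8   5   7   8  22  13  14  19  15  10  20  10  16 |  109 108 109 108 108 109 109  94 109 109  66  47  61  56
 40   16  16  20  17  16  16  21  13  16  17  13   9   3   5  17  21  21  24  24  10  20  20  10  20 |   62  62  62  61  62  61  61  82  94  95  45  48  60  54
 48   27  27  21  27  27  27  22  27  27  22  10   5   5   5  11  21  19  15  15  15  15  20  15  20 |   48  48  47  48  48  47  74 100 103 10
[... 4597 characters left out ...]
9 |  208 206 185  51  58 124  91  98 122  53  53 189 201 208
288  134 136 139 156 158 158  86  26  29  29   9   7  26  26  26 118 154 149 146 136 136 136 137 128 |  208 206 116  77  80  70  83  78  50  49  49 112 215 234
296   35  26  26  74 140 106  20  26  26  29  13  19  27  30  27  10 123 137  86  30  23  49 121 128 |  173 135  78  78  79  79  76  55  75  76  75  75 154 218
304   32  26  26  25  26  27  29  29  29  27  14  26  26  29  26  29  29  28  28  27  26  29  26  54 |   78  75  79  78  78  76  71  50  77  79  78  79  78  63
312   29  29  26  28  27  24  28  28  28  25  15  21  26  24  28  28  28  31  27  23  28  29  26  29 |   75  74  74  74  74  70  68  48  68  74  74  74  74  75
```

In the wrist image the bar (low saturation, cols ~268–296) leads down to the pad at rows 216–250, with the finger on the pad's outer part. I'll lift, look at the pad at rest from the wrist, and press further inward.

```bash
python3 -m creep '[{"claw":0,"tx":0,"ty":0,"tz":-25,"roll":0},{"claw":0,"tx":0,"ty":0,"tz":-25,"roll":0},{"claw":0,"tx":0,"ty":0,"tz":0,"roll":0},{"claw":0,"tx":0,"ty":0,"tz":0,"roll":0}]'; python3 - <<'E'
import numpy as np,cv2
from plant import cams,status
from scipy.spatial.transform import Rotation as Ro
s=status.observe();c=cams.camera('wrist');w=c['frame'];np.savez('wrist2.npz',**c)
h=cv2.cvtColor(w,cv2.COLOR_RGB2HSV)
for r in range(140,300,4):
    m=np.where(h[r,225:330,1]<60)[0]+225
    print(r,m.min() if len(m) else None,m.max() if len(m) else None,len(m),h[r,265:300:8,2])
R=Ro.from_euler('xyz',s['tcp_rot']).as_matrix();M=np.array(c['mount'])
o=R@M[:3,3]+s['position']
for r in (200,220,240,250,260,270,280):
    d=R@M[:3,:3]@[0,(r-c['cy'])/c['fy'],1]
    print(r,[np.round((o+d*(z-o[2])/d[2])[1],4) for z in (.11,.12,.13,.14,.15)])
E
```

```text
t: 14.8
position: [0.5824, -0.133, 0.1602]
tcp_rot: [-3.139, -0.036, 1.546]
ft_force: [0.2, 0.2, -0.6]
grip_width: -0.0001
finger_force: 0.0
140 276 329 54 [201 185 115  99 100]
144 274 329 56 [201 160 104  98  97]
148 274 329 56 [202 157 118 105  92]
152 274 329 51 [202 168 124 118 127]
156 274 329 48 [201 168 125 126 197]
160 274 329 44 [205 164 125 124 198]
164 274 329 41 [203 167 124 126 197]
168 275 293 19 [206 171 125 123 195]
172 274 293 20 [206 168 127 128 197]
176 274 293 20 [205 171 124 128 200]
180 274 293 20 [205 171 152 145 198]
184 275 293 19 [203 173 153 130 201]
188 275 293 19 [204 177 155 127 196]
192 275 293 19 [206 173 155 131 198]
196 275 293 19 [207 174 154 131 197]
200 269 300 32 [205 120 157 134 116]
204 266 302 37 [182 152 158 144 129]
208 266 302 37 [182 119 115 107  80]
212 266 302 37 [182 144 146 146 124]
216 266 303 38 [182  97  86  90  69]
220 266 303 38 [180 151 153 154 156]
224 266 303 38 [177  80  74  76  72]
228 266 303 38 [183 156 157 158 161]
232 267 303 37 [185  74  72  75  76]
236 267 303 37 [183 158 158 158 157]
240 267 303 37 [185  77  78  84  8
[... 587 characters left out ...]
, np.float64(-0.1098), np.float64(-0.1077)]
220 [np.float64(-0.1323), np.float64(-0.1295), np.float64(-0.1267), np.float64(-0.1239), np.float64(-0.1212)]
240 [np.float64(-0.1491), np.float64(-0.1456), np.float64(-0.1421), np.float64(-0.1386), np.float64(-0.1351)]
250 [np.float64(-0.1577), np.float64(-0.1538), np.float64(-0.15), np.float64(-0.1461), np.float64(-0.1422)]
260 [np.float64(-0.1665), np.float64(-0.1622), np.float64(-0.158), np.float64(-0.1537), np.float64(-0.1495)]
270 [np.float64(-0.1754), np.float64(-0.1708), np.float64(-0.1661), np.float64(-0.1615), np.float64(-0.1568)]
280 [np.float64(-0.1845), np.float64(-0.1795), np.float64(-0.1745), np.float64(-0.1694), np.float64(-0.1644)]
```

The wrist view settles it: the pad is at rows 200–249 (z≈0.14, as triangulated), and the shut fingertips end about 22 mm above the nominal TCP. So contact at TCP 0.118 was right, and the third click should come near TCP z≈0.060.

```bash
python3 -m creep '[{"claw":0,"tx":0,"ty":-2,"tz":20,"roll":0},{"claw":0,"tx":0,"ty":0,"tz":20,"roll":0},{"claw":0,"tx":0,"ty":0,"tz":4,"roll":0},{"claw":0,"tx":0,"ty":0,"tz":4,"roll":0},{"claw":0,"tx":0,"ty":0,"tz":4,"roll":0}]'; python3 -m creep '[{"claw":0,"tx":0,"ty":0,"tz":3,"roll":0},{"claw":0,"tx":0,"ty":0,"tz":3,"roll":0}]'
```

```text
t: 15.48
position: [0.5812, -0.133, 0.1112]
tcp_rot: [3.141, -0.031, 1.545]
ft_force: [-3.3, -6.6, 17.6]
grip_width: -0.0002
finger_force: 7.4
t: 15.72
position: [0.582, -0.1339, 0.1069]
tcp_rot: [3.138, -0.029, 1.544]
ft_force: [-4.6, -8.7, 21.7]
grip_width: -0.0001
finger_force: 9.8
```

```bash
python3 - <<'E'
import numpy as np,cv2
from plant import cams,status
s=status.observe();print(s['ft_force'],s['ft_torque'])
c=cams.camera('wrist');w=c['frame'];np.savez('wrist3.npz',**c)
h=cv2.cvtColor(w,cv2.COLOR_RGB2HSV)
for r in range(120,300,6):
    m=np.where(h[r,225:330,1]<60)[0]+225
    print(r,m.min() if len(m) else None,m.max() if len(m) else None,len(m),h[r,257:313:6,2])
S=np.load('scene1.npz');d=cams.camera('scene')['frame'][146:190,262:290].mean(2).astype(int)
a=S['frame'][146:190,262:290].mean(2).astype(int)
for i in range(8,44,2):print(146+i,d[i,4:20:2],a[i,4:20:2])
E
```

```text
[-4.62991899 -8.67285059 21.6702039 ] [-1.89732949  0.87605446  0.0084404 ]
120 225 329 105 [ 46  46  49  46 160 128 128 105 109 139]
126 225 329 95 [ 67  70  44  39 150 122 118 107 104 140]
132 270 329 60 [201 202  64  37 114 122 106 102 102 100]
138 280 329 50 [201 202 199 206 114 115 100  98 104  84]
144 273 329 57 [200 205 201 117 104 104  99 101  98  56]
150 273 329 57 [199 204 201 129 111 109  95  96  94  32]
156 273 329 51 [199 202 198 128 132 135 132 147  66  34]
162 273 329 47 [199 203 200 125 133 137 135 193 163  33]
168 273 329 41 [193 203 198 126 134 134 136 180 194 157]
174 273 329 34 [198 200 200 127 134 134 133 179 193 202]
180 273 298 26 [198 205 199 124 136 135 135 167 193 202]
186 274 298 25 [195 207 197 122 138 134 137 172 194 204]
192 274 298 25 [191 208 199 124 137 138 135 164 199 202]
198 274 298 25 [190 206 199 122 132 137 137 161 195 202]
204 274 298 25 [192 206 199 116 135 134 135 160 196 205]
210 274 298 25 [191 208 202 116 135 135 134 154 195 204]
216 274 298 25 [192 209 203 119 138 135 137 148 196 206]
222 265 309 45 [191 175 111 120 136 137 136 123 121 19
[... 1258 characters left out ...]
 [103 103 102 100  97 102 106 106] [102 102 104 102 100 102 107 108]
172 [ 81  93 104 100  97 104 105 108] [ 79  94 103 102 100 102 108 106]
174 [ 65  72  96  99  97 102 105 105] [ 68  71  94 103  96 100 105 106]
176 [ 63  66  72  91  96 103 106 104] [ 66  66  72  92  98 101 103 105]
178 [ 63  66  65  73  87 101 106 104] [ 66  63  66  73  87 102 106 105]
180 [ 63  64  65  65  77  99 103 104] [ 64  63  63  65  76 100 107 104]
182 [ 63  64  62  62  67  90 104 103] [ 65  64  63  63  68  91 104 102]
184 [ 61  62  64  63  65  84 105 103] [ 62  65  64  65  65  81 104 104]
186 [ 63  62  64  64  63  73 100 101] [ 64  62  65  63  63  72  98 101]
188 [63 64 62 64 64 65 71 74] [63 65 63 63 61 64 70 72]
```

```bash
python3 -m creep '[{"claw":0,"tx":0,"ty":0,"tz":0,"roll":0},{"claw":0,"tx":0,"ty":0,"tz":0,"roll":0},{"claw":0,"tx":0,"ty":0,"tz":0,"roll":0}]'; python3 - <<'E'
import numpy as np
from plant import cams,status
w=cams.camera('wrist')['frame'];a=np.load('wrist3.npz')['frame'];b=np.load('wrist2.npz')['frame']
# lower half, gripper parts: right/left of the fingers, coarse colour map
import cv2
h=cv2.cvtColor(w,cv2.COLOR_RGB2HSV)
for r in range(0,420,12):print('%3d'%r,''.join('#' if s<70 and v<70 else 'o' if s<70 and v<150 else 'O' if s<70 else '.' for s,v in zip(h[r,130:450:4,1],h[r,130:450:4,2])))
print()
h=cv2.cvtColor(b,cv2.COLOR_RGB2HSV)
for r in range(0,420,12):print('%3d'%r,''.join('#' if s<70 and v<70 else 'o' if s<70 and v<150 else 'O' if s<70 else '.' for s,v in zip(h[r,130:450:4,1],h[r,130:450:4,2])))
E
```

```text
t: 16.2
position: [0.5818, -0.1338, 0.1067]
tcp_rot: [3.138, -0.03, 1.544]
ft_force: [-3.5, -6.8, 18.2]
grip_width: -0.0003
finger_force: 8.1
  0 OOOOOOOOOOOOOOOOOOOOOOOOOOOOOOOOOOOOOOOooooooooooo##############################
 12 ooooooooooooooooooooooooooooooooooooooooooooooo#################################
 24 oooooooooooooooooooooooooooooooooooooooooooooo##################################
 36 #oooooooooooooooooooooooooooooooooooooooooooo###################################
 48 #####################################ooooooooo##################################
 60 #####################################ooooooooo##################################
 72 #####################################oOOoooooo##################################
 84 #####################################OOOOOOoooO#################################
 96 ######################################OOOooooo##################################
108 ooooo#oooooooo########################OOooooooO#################################
120 o##o#o#oo##o##o#######################OoooooooO#################################
132 ...................
[... 4292 characters left out ...]
ooooo...............
324 .....ooooooooooooooooooooooooooooo########oooooooooooo#####ooooooooooo..........
336 oooooooooooooooooooooooooooooooooo#o...###ooooooooooooooo#######oooooooooooo....
348 oooooooooooo....ooooooooooooooooo##o...####oooooooooooooooo.....#####ooooooooooo
360 ooooooooooOO#ooooooooooooooooooo#ooo...oo##oooooooooooooooo####...o#######oooooo
372 oooooooooo##oooooo#ooooooooooooo#ooooooooo##oooooooooooooooo###################o
384 ooooooooooo#o##########oooooooo#ooooooooo####ooooo#o######oo############o#######
396 o#o#oooooo###oooooooooooooooo###oooooooooo#####ooooooooooooooooo###########ooo#o
408 o###oo##o#ooooooooooooooooooo##ooooooooooo#####oooooooooooooooooooo########ooooo
```

```bash
python3 -m creep '[{"claw":0,"tx":0,"ty":0,"tz":0,"roll":0},{"claw":0,"tx":0,"ty":0,"tz":0,"roll":0},{"claw":0,"tx":0,"ty":0,"tz":0,"roll":0},{"claw":0,"tx":0,"ty":0,"tz":0,"roll":0}]';python3 -m creep '[{"claw":0,"tx":0,"ty":0,"tz":2,"roll":0},{"claw":0,"tx":0,"ty":0,"tz":0,"roll":0}]';python3 -m creep '[{"claw":0,"tx":0,"ty":0,"tz":2,"roll":0},{"claw":0,"tx":0,"ty":0,"tz":0,"roll":0}]'
```

```text
t: 16.75
position: [0.5803, -0.1307, 0.1025]
tcp_rot: [-3.139, -0.036, 1.546]
ft_force: [-0.3, 0.0, 1.2]
grip_width: -0.0001
finger_force: 0.0
t: 17.0
position: [0.5804, -0.1308, 0.1008]
tcp_rot: [-3.139, -0.036, 1.546]
ft_force: [0.2, 0.4, -0.1]
grip_width: 0.0001
finger_force: 0.0
t: 17.25
position: [0.5805, -0.1308, 0.0989]
tcp_rot: [-3.14, -0.036, 1.546]
ft_force: [-0.1, 0.4, -0.3]
grip_width: 0.0
finger_force: 0.0
```

```bash
python3 - <<'E'
import numpy as np,cv2
from plant import cams,status
c=cams.camera('wrist');w=c['frame'];np.savez('wrist4.npz',**c)
h=cv2.cvtColor(w,cv2.COLOR_RGB2HSV)
for r in range(120,300,6):print('%3d'%r,''.join('#' if s<70 and v<70 else 'o' if s<70 and v<150 else 'O' if s<70 else '.' for s,v in zip(h[r,210:360:2,1],h[r,210:360:2,2])))
S=np.load('scene1.npz')['frame'];d=cams.camera('scene')['frame']
for i in range(146,190,2):print(i,d[i,264:288:2].mean(1).astype(int),S[i,264:288:2].mean(1).astype(int))
f=cv2.cvtColor(d,cv2.COLOR_RGB2HSV);g=cv2.cvtColor(S,cv2.COLOR_RGB2HSV)
for i in range(146,190,2):print(i,f[i,262:290:2,1],g[i,262:290:2,1])
E
```

```text
120 ####################################ooooooooooooooooooo####################
126 ####################################ooooooooooooooooooOo###################
132 ...............................#####ooooooooooooooooooOo###################
138 ................................#####oooooooooooooooooo####################
144 .....................................ooooooooooooooooo#####################
150 .................................oooooooooooooooooooo######################
156 .................................oooooooooooooooooooo######################
162 .................................oooooooooooooooooo########################
168 .................................ooooooooooooo.....########################
174 .................................ooooooooooooo........#####################
180 .................................ooooooooooooo...........##################
186 .................................ooooooooooooo.............................
192 .................................ooooooooooooo.............................
198 .................................ooooooooooooo..........
[... 5385 characters left out ...]
9  63  44  65 122 130 130 127 132 129 131] [ 61  58  66  65  60  41  65 120 128 127 130 130 128 129]
180 [ 54  59  62  59  59  52  76 124 129 127 129 131 130 131] [ 66  65  65  62  68  60  91 122 127 127 129 134 130 132]
182 [ 53  59  57  52  59  63  73 117 133 130 129 133 126 132] [ 60  62  58  56  65  62  75 118 133 130 132 132 129 130]
184 [ 64  51  57  50  62  57  54 105 127 129 130 132 128 129] [ 57  59  64  58  58  52  64 107 128 127 128 132 128 133]
186 [ 57  57  50  53  49  48  53  81 124 126 127 130 131 127] [ 61  59  65  57  58  63  65  88 128 125 130 128 129 128]
188 [ 53  49  55  50  57  49  53  57  88  84 100 127 126 127] [ 52  54  59  52  53  59  58  61  88  89 105 128 128 131]
```

The dial snapped to about the first click (the pad's inner edge dropped ~2 px in the scene view) and the finger is just above the pad again. I'll continue downward.

```bash
python3 -m creep '[{"claw":0,"tx":0,"ty":0,"tz":3,"roll":0},{"claw":0,"tx":0,"ty":0,"tz":3,"roll":0},{"claw":0,"tx":0,"ty":0,"tz":0,"roll":0}]';python3 -m creep '[{"claw":0,"tx":0,"ty":0,"tz":3,"roll":0},{"claw":0,"tx":0,"ty":0,"tz":3,"roll":0},{"claw":0,"tx":0,"ty":0,"tz":0,"roll":0}]';python3 -m creep '[{"claw":0,"tx":0,"ty":0,"tz":3,"roll":0},{"claw":0,"tx":0,"ty":0,"tz":3,"roll":0},{"claw":0,"tx":0,"ty":0,"tz":0,"roll":0}]'
```

```text
t: 17.73
position: [0.5813, -0.1316, 0.094]
tcp_rot: [3.141, -0.034, 1.545]
ft_force: [0.3, -3.3, 6.0]
grip_width: 0.0006
finger_force: 2.5
t: 18.1
position: [0.5819, -0.1322, 0.0894]
tcp_rot: [3.139, -0.032, 1.545]
ft_force: [-0.8, -5.1, 11.7]
grip_width: -0.0001
finger_force: 5.6
t: 18.48
position: [0.5825, -0.1327, 0.0846]
tcp_rot: [3.137, -0.03, 1.545]
ft_force: [-2.0, -7.7, 16.2]
grip_width: 0.0005
finger_force: 8.0
```

```bash
python3 -m creep '[{"claw":0,"tx":0,"ty":0,"tz":3,"roll":0},{"claw":0,"tx":0,"ty":0,"tz":0,"roll":0},{"claw":0,"tx":0,"ty":0,"tz":0,"roll":0}]';python3 -m creep '[{"claw":0,"tx":0,"ty":0,"tz":0,"roll":0},{"claw":0,"tx":0,"ty":0,"tz":0,"roll":0},{"claw":0,"tx":0,"ty":0,"tz":0,"roll":0}]';python3 -m creep '[{"claw":0,"tx":0,"ty":0,"tz":3,"roll":0},{"claw":0,"tx":0,"ty":0,"tz":0,"roll":0},{"claw":0,"tx":0,"ty":0,"tz":0,"roll":0},{"claw":0,"tx":0,"ty":0,"tz":0,"roll":0}]'
```

```text
t: 18.85
position: [0.5801, -0.1298, 0.0776]
tcp_rot: [-3.139, -0.036, 1.546]
ft_force: [-0.2, 0.0, -0.2]
grip_width: 0.0001
finger_force: 0.0
t: 19.23
position: [0.5805, -0.13, 0.0779]
tcp_rot: [-3.139, -0.036, 1.546]
ft_force: [1.2, -0.3, 0.1]
grip_width: 0.0
finger_force: 0.0
t: 19.73
position: [0.5808, -0.1299, 0.0754]
tcp_rot: [-3.14, -0.036, 1.546]
ft_force: [0.6, 0.0, 2.8]
grip_width: -0.0003
finger_force: 1.4
```

Second click, contact at 0.0755 (spacing ~21 mm, so the third should be near 0.055).

```bash
python3 -m creep '[{"claw":0,"tx":0,"ty":0,"tz":3,"roll":0},{"claw":0,"tx":0,"ty":0,"tz":3,"roll":0},{"claw":0,"tx":0,"ty":0,"tz":3,"roll":0},{"claw":0,"tx":0,"ty":0,"tz":0,"roll":0}]';python3 -m creep '[{"claw":0,"tx":0,"ty":0,"tz":3,"roll":0},{"claw":0,"tx":0,"ty":0,"tz":0,"roll":0},{"claw":0,"tx":0,"ty":0,"tz":0,"roll":0}]';python3 -m creep '[{"claw":0,"tx":0,"ty":0,"tz":3,"roll":0},{"claw":0,"tx":0,"ty":0,"tz":0,"roll":0},{"claw":0,"tx":0,"ty":0,"tz":0,"roll":0}]'
```

```text
t: 20.23
position: [0.582, -0.1295, 0.0687]
tcp_rot: [3.139, -0.036, 1.546]
ft_force: [-2.1, 2.3, 15.7]
grip_width: 0.0001
finger_force: 7.5
t: 20.6
position: [0.5823, -0.1292, 0.0666]
tcp_rot: [3.138, -0.036, 1.546]
ft_force: [-1.8, 1.7, 18.3]
grip_width: 0.0002
finger_force: 9.0
t: 20.98
position: [0.5826, -0.1288, 0.064]
tcp_rot: [3.137, -0.037, 1.546]
ft_force: [-2.1, 4.3, 20.8]
grip_width: 0.0
finger_force: 9.6
```

```bash
python3 -m creep '[{"claw":0,"tx":0,"ty":0,"tz":2,"roll":0},{"claw":0,"tx":0,"ty":0,"tz":0,"roll":0},{"claw":0,"tx":0,"ty":0,"tz":0,"roll":0}]';python3 -m creep '[{"claw":0,"tx":0,"ty":0,"tz":2,"roll":0},{"claw":0,"tx":0,"ty":0,"tz":0,"roll":0},{"claw":0,"tx":0,"ty":0,"tz":0,"roll":0}]'
```

```text
t: 21.35
position: [0.5804, -0.1294, 0.0578]
tcp_rot: [-3.139, -0.035, 1.546]
ft_force: [1.2, 0.0, 1.3]
grip_width: -0.0001
finger_force: 0.9
t: 21.72
position: [0.5807, -0.1291, 0.0562]
tcp_rot: [-3.14, -0.036, 1.546]
ft_force: [1.4, 1.3, 5.1]
grip_width: 0.0001
finger_force: 2.1
```

Third click reached. I'll add holding force and check the pad position and the bin.

```bash
python3 -m creep '[{"claw":0,"tx":0,"ty":0,"tz":2,"roll":0},{"claw":0,"tx":0,"ty":0,"tz":2,"roll":0},{"claw":0,"tx":0,"ty":0,"tz":0,"roll":0},{"claw":0,"tx":0,"ty":0,"tz":0,"roll":0}]'; python3 - <<'E'
import numpy as np,cv2
from plant import cams
S=np.load('scene1.npz')['frame'];d=cams.camera('scene')['frame']
f=cv2.cvtColor(d,cv2.COLOR_RGB2HSV);g=cv2.cvtColor(S,cv2.COLOR_RGB2HSV)
for i in range(160,190,2):print(i,f[i,262:290:2,1],g[i,262:290:2,1])
print('bin diff', np.abs(d[215:250,340-20:345].astype(int)-S[215:250,320:345]).mean(), np.abs(d[205:245,360-20-40:345].astype(int)-S[205:245,300:345]).max(2).__gt__(40).sum())
E
```

```text
t: 22.22
position: [0.5813, -0.1287, 0.0534]
tcp_rot: [3.141, -0.037, 1.546]
ft_force: [0.2, 2.6, 10.7]
grip_width: -0.0002
finger_force: 4.5
160 [76 88 75 73 75 76 69 68 81 68 60 65 89 41] [125 128 129  96  41  32  33  50 122 133 131 128 127 132]
162 [87 78 72 71 76 80 72 69 74 75 66 68 73 75] [130 132 132  92  32  28  35  44 122 130 127 130 127 134]
164 [119 106  96 109  83  73  71  69  79  98  84  76 103 127] [128 130 127  88  31  26  29  50 122 129 129 131 131 133]
166 [127 122 127 122  93  53  39  41  85 125 123 125 128 128] [128 128 128  86  30  29  28  52 124 131 132 131 131 132]
168 [126 128 133 118  61  38  36  33  88 127 128 131 126 132] [128 128 131 114  62  28  37  93 127 128 132 129 127 133]
170 [ 86 116 125 109  56  37  34  33 110 128 128 128 130 130] [ 94 114 128 128  86  26  52 124 129 129 129 130 127 132]
172 [ 69  70  96  97  43  36  33  54 124 127 127 130 127 128] [ 69  76 103 122  84  24  48 126 128 130 131 132 130 130]
174 [ 59  64  59  64  30  23  27  64 123 133 127 129 128 129] [ 58  65  67  92  65  23  56 127 131 131 130 133 130 132]
176 [ 64  61  53  55  49  28  47 112 128 131 131 132 127 131] [ 60  65  69  65  58  28  53 125 134 129 132 130 128 130]
178 [ 59  56  56  52  60  47  62 119 129 129 129 130 129 130] [ 61  58  66  65  60  41  65 120 128 127 130 130 128 129]
180 [ 63  62  57  59  55  59  73 121 127 123 131 131 131 130] [ 66  65  65  62  68  60  91 122 127 127 129 134 130 132]
182 [ 60  56  59  55  50  53  64 120 127 128 131 129 128 125] [ 60  62  58  56  65  62  75 118 133 130 132 132 129 130]
184 [ 57  56  55  53  52  48  59  99 128 128 128 130 126 125] [ 57  59  64  58  58  52  64 107 128 127 128 132 128 133]
186 [ 60  57  60  55  52  55  50  82 124 127 128 127 129 128] [ 61  59  65  57  58  63  65  88 128 125 130 128 129 128]
188 [ 50  54  50  51  53  57  57  59  86  88  99 127 126 123] [ 52  54  59  52  53  59  58  61  88  89 105 128 128 131]
bin diff 2.7927619047619046 0
```

The pad's inner edge moved 8 px (third click) and the bin is unchanged. I'll hold briefly and hand in.

```bash
python3 -m creep '[{"claw":0,"tx":0,"ty":0,"tz":1,"roll":0},{"claw":0,"tx":0,"ty":0,"tz":0,"roll":0},{"claw":0,"tx":0,"ty":0,"tz":0,"roll":0},{"claw":0,"tx":0,"ty":0,"tz":0,"roll":0},{"claw":0,"tx":0,"ty":0,"tz":0,"roll":0},{"claw":0,"tx":0,"ty":0,"tz":0,"roll":0},{"claw":0,"tx":0,"ty":0,"tz":0,"roll":0}]'; python3 -c "
from plant import ctrl;print(ctrl.job_done())"
```

```text
t: 23.15
position: [0.5814, -0.1285, 0.0527]
tcp_rot: [3.141, -0.037, 1.546]
ft_force: [0.3, 3.4, 11.9]
grip_width: 0.0002
finger_force: 5.1
the job is handed in; nothing more can be done
None
```

I handed the job in at 23 s with the bin pushed home and square, and the fingers holding the paddle at the third click with about 12 N; the arm stayed clear of the jebena and cups, and no verdict came back.

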